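# Dim the light box and hold the magnifier over the slide

### The job

The light box is too bright to judge a slide: swing its dimmer lever to the long red middle mark and let go of the lever. Then take the magnifier by its handle, draw it out of its stand, turn it until the lens lies level, and hold it centred about 9 cm above the big slide in the black mount. Keep your fingers off the lens, leave the slides, the blue bottle and the brush pot where they are, and finish while still holding the magnifier up over the slide.

Things in the scene. Friction and masses are not known exactly. Their poses are not given: they have to be found in the camera images.
- light_box: Flat aluminium light box, 250 (its x) by 390 (its y) by 38 mm high, fixed. Origin: centre of its underside; x points away from its front edge (the one nearest the robot), y to the left, z up. The glowing white panel with the slides is centred at y = +52 mm; the grey deck with the dimmer lever is the right end (y from -185 to -91 mm).
- dimmer (a joint): Angle of the dimmer lever about its upright pivot, rad: 0 dark (knob at the front left), 1.571 full (front right), growing counter-clockwise from above. At 0.785 it points straight at the light box's front edge and the long red middle mark; short black marks at 0, 0.393, 1.178, 1.571. Friction (about 1.3 N at the knob) holds it where it is left. Starts between 1.1 and 1.5.
- dimmer_pivot (a point): Point on the lever's upright pivot axis, on the light box's top face (38 mm above the desk), at x = +35, y = -138 mm in the light box's frame. The lever is a flat steel bar 9 mm wide that reaches 65 mm from the pivot; its top is 10 mm above the deck.
- dimmer_knob (a point): Centre of the top of the lever's upright round black knob: 15 mm across, standing 10 to 40 mm above the deck, its axis 55 mm from the pivot axis. Moves with the lever.
- stand: Magnifier stand, fixed: wooden base 140 (x) by 90 by 14 mm with a black socket that slopes at 50 deg, rising along the stand's +x, and a narrow rest (10 mm wide) under the handle. Origin: centre below the stand, on the desk; the base spans x from -75 to +65 mm; z up.
- socket_floor (a point): Centre of the socket's closed lower end, where the foot of the magnifier's handle sits; in the stand's frame x = -45, z = 26 mm. The socket encloses the first 45 mm of the handle on all sides with 1.5 to 2 mm play; it comes out only along its own axis, up and forward at 50 deg along the stand's +x.
- magnifier: Loose hand magnifier, about 0.17 kg. Origin: centre of the foot of its handle; x runs along the handle towards the lens, y across it, z is square to the lens. Dark wooden handle 118 mm long, 20 mm wide (y), 16 mm thick (z); thin neck to x = 133 mm, then the lens. Balances at x = 96 mm. In the stand x slopes up at 50 deg and the handle is free at its sides from x = 45 mm on.
- lens: The magnifier's round lens in a steel ring, 84 mm across and 10 mm thick, fixed to the magnifier. Origin: centre of the lens, at x = 175 mm on the magnifier; z is square to the lens (upright when the lens lies level), x and y as the magnifier's.
- big_slide: The slide to look at: square black mount 70 by 70 by 3 mm, lying loose on the white panel. Origin: centre of its underside; z up.
- small_slide_a: Smaller slide in a white mount, 50 by 50 by 3 mm, loose on the white panel; not to be shifted. Origin: centre of its underside.
- small_slide_b: A second smaller slide in a white mount, 50 by 50 by 3 mm, loose on the white panel; not to be shifted. Origin: centre of its underside.
- blue_bottle: Blue glass bottle, 64 mm across, 160 mm tall, loose on the desk to the right of the light box's far end; to be left alone. Origin: centre of its underside.
- brush_pot: Red tin, 76 mm across and 105 mm tall, with brushes that reach 245 mm high and 60 mm out from its axis; loose on the desk to the left of the light box, to be left alone. Origin: centre of its underside.
Things that resemble listed ones, but are neither listed nor needed, are in the scene too. Of the things like the stand, leave any that is orange; of the rest the smaller one is meant.

How it is judged (in metres and radians):
On the way, in this order (a step that is already met when the one before it is completed fails the run):
1. the dimmer lever stands at the red middle mark (within 0.1 rad) and has been let go (value of joint dimmer between 0.685 and 0.885 rad and velocity of joint dimmer between -0.05 and 0.05 rad/s and contact force between the fingers and light_box below 0.05 N), for 0.2 s.
2. the magnifier is held in the fingers, drawn out of its stand and clear of it (distance between magnifier and socket_floor above 0.06 m and contact force between magnifier and stand below 0.05 N and contact force between the fingers and magnifier above 1 N), for 0.1 s.
At the end, for the whole second after the job is handed in: Still held in the fingers, at rest and touching nothing else: lens within 25 mm of centred over the black slide, 60 to 125 mm above it, level within 10 deg; dimmer lever within 0.1 rad of the red mark; slides moved under 15 mm, bottle and brush pot under 20 mm (value of joint dimmer between 0.685 and 0.885 rad and horizontal distance between lens and big_slide below 0.025 m and z of lens in the frame of big_slide between 0.06 and 0.125 m and angle between the z axis of lens and the z axis of light_box, either way round below 0.175 rad and contact force between the fingers and magnifier above 1 N and contact force between magnifier and stand below 0.05 N and contact force between magnifier and light_box below 0.05 N and contact force between magnifier and blue_bottle below 0.05 N and contact force between magnifier and brush_pot below 0.05 N and contact force between magnifier and big_slide below 0.05 N and contact force between magnifier and small_slide_a below 0.05 N and contact force between magnifier and small_slide_b below 0.05 N and linear speed of magnifier below 0.02 m/s and angular speed of magnifier below 0.15 rad/s and distance of each of big_slide, small_slide_a, small_slide_b from where it was at the start of the episode below 0.015 m and distance of each of blue_bottle, brush_pot from where it was at the start of the episode below 0.02 m); the arm keeps its last pose, push and grip.
It fails at once if a slide is shifted by 15 mm or more, or the bottle or brush pot by 20 mm (distance of any of big_slide, small_slide_a, small_slide_b from where it was at the start of the episode above 0.015 m or distance of any of blue_bottle, brush_pot from where it was at the start of the episode above 0.02 m).
It fails at once if the fingers touch the lens (contact force between the fingers and lens above 0.5 N).
It also fails if it takes over 58 s, if anything falls off the work surface, if the arm or the gripper's body presses on something with over 40 N, if the wrist force passes 120 N, or if a joint passes its speed limit or range.

### The arm

A 6-joint arm with a two-finger parallel gripper is mounted at the origin on the work surface. World frame = base frame: x ahead of the robot, y to its left, z up, the work surface at z = 0. Lengths are in mm, angles in degrees, forces in N, time in s.
With the tool pointing down it reaches from about 275 to 850 mm from the base axis. Payload 5.2 kg.
Tool frame: the origin (TCP) lies midway between the tips of the shut fingers; the grasp point (between the pads) lies behind it (r.grip_depth is the z of the grasp point in the tool frame, in mm); z points along the fingers, y is the direction in which the jaws open and shut (so a half turn about z gives the same grasp; the last joint's range is limited). The gripper opens to 85 mm and grips with 20 to 120 N. Pads are 22 mm wide; open, the fingers measure 114 mm over their backs; the gripper's body (76 mm by 85 mm) begins 54 mm behind the grasp point. The pads swing forward as they close: fully open they stand 13 mm farther back than shut.
Start: joints at [-87.823, 14.817, 87.949, -0, 77.235, -11.62], TCP at [131.185, -534.131, 231.31] pointing down, gripper open.
Joint ranges: [-179.93, 179.93], [-52.35, 119.4], [10.71, 147.94], [-69.91, 249.91], [12.55, 155.21], [-178.61, 178.61]. Speed limits (degrees/s): [147.25, 147.25, 180, 180, 180, 180].

### API

Orientations are given as a 3x3 rotation matrix whose columns are the frame's x, y, z axes.
In Python, from bench import r gives the robot as it stands.
- The arm moves only by the tool jog_arm, never from a script. Its argument "steps" is a list that holds one entry, the list of rows, each a list of 5 numbers: the opening, from -1 (shut) to 1 (fully open), so that 0 is half open, then the shift along the tool's x, y, z in cm, then the turn about the tool's z in rad. In form: [[[grip, dx, dy, dz, yaw], ...]]. A call has 1 to 20 rows; each row is the pose to reach, as a shift and turn from the pose commanded when the call began, along the tool's axes at that moment; what a row does not reach only later rows make up. A row lasts 1/8 s, in which the tool goes at most 62.5 mm and 10.7 degrees, less where a joint would pass 70% of its speed; a pose out of reach is approached as far as the arm can. A call with a gripper value outside its range is refused whole. The fingers move at their own pace and stop on an object; "newtons" is the grip in N (left out, the last holds). Time passes only in rows, so rows that repeat a pose let the fingers close. It gives the time, the measured TCP pose, the force and the opening at its end, in the units of the state.
- r.read_state(): the state, without advancing time (a new reading comes with each control period).
- r.snapshot(name): name is "scene" or "top" or "wrist"; returns a dict with "pixels" (420x560x3 uint8, red, green, blue), "fx", "fy", "cx", "cy" (pixels), "R" (3x3) and "t" (3): a world point X has camera coordinates R X + t. Camera axes: x right, y down, z forward; pixel columns grow to the right and rows downward; lengths in mm; the calibration is good to about 2 mm. A picture is of the moment at which its call begins. There is no depth.
- r.job_done(): hands the job in, once; it reports no verdict.
The state is a dict: "time": time; "joint_positions": joint angles; "joint_velocities": joint speeds; "tau": joint torques, N m; "ee_pos": TCP position; "orientation": TCP orientation; "force": force on the tool from outside, world axes, zero at the start; "ft_torque": the same for the moment, N m; "opening": finger opening in mm.
Only numpy, scipy, OpenCV 4.12 (cv2) and the standard library are available. Lean on these libraries where they do the work, as an engineer would, in place of code of your own. Each camera call takes 0.05 s, during which the arm holds its last target. There are 200 camera calls.

## Working session

There is one attempt and no reset: what is moved stays moved. The work goes in short steps, Python scripts to look and compute and a tool call to move; the robot and the scene stay as the last step left them, time stands still between calls to the robot, and variables do not carry over. Pictures are saved under pics/ and viewed, about 8 in all and at most 12, crops included, and the job is handed in when it is done.

Besides the shell and the picture viewer there is one more tool, called as name([rows], argument=value, ...), one row to a line, values as JSON. jog_arm: Moves the arm, as the interface text tells. Its arguments: {"type":"object","properties":{"steps":{"type":"array"},"newtons":{"type":"number"}},"required":["steps"]}

```bash
ls; mkdir -p pics; cat > h.py <<'E'
from bench import r
import numpy as np, cv2
def snap(n,f=None):
    s=r.snapshot(n)
    s={k:(np.array(v) if not np.isscalar(v) else v) for k,v in s.items()}
    if f: cv2.imwrite('pics/'+f,cv2.cvtColor(s['pixels'],cv2.COLOR_RGB2BGR)); np.save('pics/'+f+'.npy',s,allow_pickle=True)
    return s
def load(f): return np.load('pics/'+f+'.npy',allow_pickle=True).item()
def ray(s,u,v):
    d=s['R'].T@np.array([(u-s['cx'])/s['fx'],(v-s['cy'])/s['fy'],1]); return -s['R'].T@s['t'],d
def onz(s,u,v,z):
    c,d=ray(s,u,v); return c+d*(z-c[2])/d[2]
def proj(s,X):
    p=s['R']@np.array(X,float)+s['t']; return np.array([s['fx']*p[0]/p[2]+s['cx'],s['fy']*p[1]/p[2]+s['cy']])
def tri(s1,a,s2,b):
    c1,d1=ray(s1,*a);c2,d2=ray(s2,*b)
    k=np.linalg.lstsq(np.c_[d1,-d2],c2-c1,rcond=None)[0]
    p,q=c1+k[0]*d1,c2+k[1]*d2; return (p+q)/2,np.linalg.norm(p-q)
E
python3 - <<'E'
from h import *
for n in('scene','top'):
    s=snap(n,n+'1.png'); print(n,(-s['R'].T@s['t']).round(),s['fx'],s['R'].round(2).tolist())
print(r.read_state(),r.grip_depth)
E
```

```text
pics
scene [1284.  -14.  844.] 452.3750940300834 [[0.08, 1.0, 0.02], [0.68, -0.04, -0.73], [-0.73, 0.08, -0.68]]
top [ 450.   53. 1210.] 409.3039250542201 [[-0.03, -1.0, 0.01], [-1.0, 0.03, -0.03], [0.03, -0.01, -1.0]]
{'time': 0.1, 'joint_positions': array([-8.78225540e+01,  1.48547311e+01,  8.80032970e+01, -4.14681573e-04,
        7.72354387e+01, -1.16195812e+01]), 'joint_velocities': array([ 0.04301185, -0.10951858, -0.20377328, -0.01165275, -0.04494936,
       -0.09701098]), 'tau': array([ 3.14709425e-03, -4.46968961e+01, -2.91244823e+01, -7.05578759e-05,
        6.37614692e-03,  8.53885496e-06]), 'ee_pos': array([ 131.16799669, -533.65121948,  230.57172005]), 'orientation': array([[ 9.71146283e-01,  2.38484573e-01, -6.90340526e-05],
       [ 2.38484366e-01, -9.71144969e-01,  1.62985667e-03],
       [ 3.21653599e-04, -1.59929279e-03, -9.99998669e-01]]), 'force': array([0.50228757, 0.17463503, 0.97181059]), 'ft_torque': array([0.04063925, 0.01082201, 0.02161988]), 'opening': 85.3783524333593} -18.700000000000003
```

View pics/top1.png

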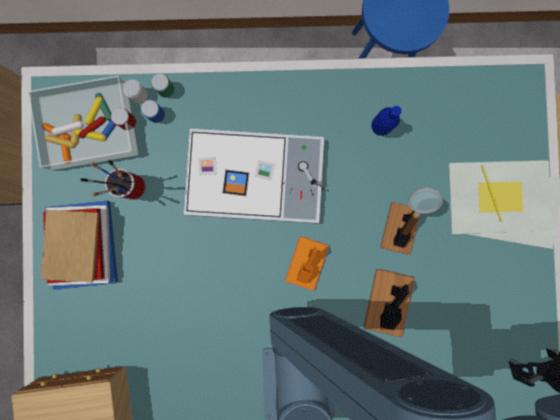

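View pics/scene1.png

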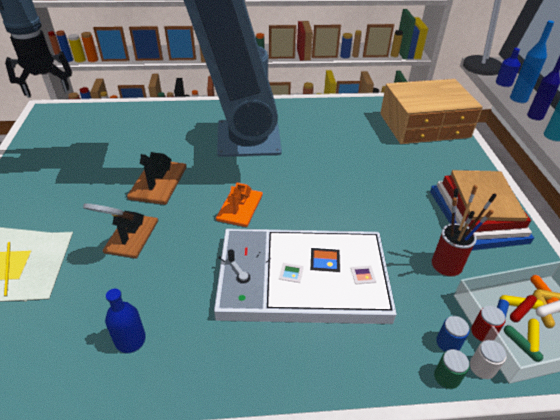

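Top view: up is +x, left is +y. Stand-like things are orange at (308,263), which is excluded, a larger brown one at (390,302), and a smaller brown one at (401,228) that carries the magnifier (lens at 425,200). The smaller brown one is meant, and I'll confirm it in a crop. The dimmer pivot is near (303,167) and the knob near (322,185).

```bash
python3 - <<'E'
from h import *
s=load('top1.png');im=cv2.cvtColor(s['pixels'],cv2.COLOR_RGB2BGR)
a=cv2.resize(im[128:223,280:330],None,fx=6,fy=6,interpolation=cv2.INTER_CUBIC)
b=cv2.resize(im[180:260,370:450],None,fx=6,fy=6,interpolation=cv2.INTER_CUBIC)
c=np.zeros((570,780,3),np.uint8);c[:a.shape[0],:300]=a;c[:480,300:]=b;cv2.imwrite('pics/c1.png',c)
t=load('scene1.png')
hsv=cv2.cvtColor(im,cv2.COLOR_BGR2HSV)
# light box: low saturation bright blob in its area
m=((hsv[...,1]<60)&(hsv[...,2]>90)).astype(np.uint8); m[:, :175]=0;m[:,340:]=0;m[:120]=0;m[240:]=0
m=cv2.morphologyEx(m,cv2.MORPH_CLOSE,np.ones((9,9)))
cn=max(cv2.findContours(m,0,2)[0],key=cv2.contourArea)
q=cv2.boxPoints(cv2.minAreaRect(cn));print(q.round(1).tolist());P=np.array([onz(s,*p,38) for p in q]);print(P.round(1).tolist(),np.linalg.norm(P-np.roll(P,1,0),axis=1).round(1))
# wood bases
hh=hsv[180:345,360:430]
m=np.zeros(im.shape[:2],np.uint8);m[180:345,360:430]=((hh[...,0]<15)&(hh[...,1]>100)&(hh[...,2]>60))
for c in cv2.findContours(cv2.morphologyEx(m,cv2.MORPH_CLOSE,np.ones((9,9))),0,2)[0]:
    if cv2.contourArea(c)<300: continue
    q=cv2.boxPoints(cv2.minAreaRect(c));P=np.array([onz(s,*p,14) for p in q]);print('wood',q.round(1).tolist(),P.round(1).tolist(),P.mean(0),np.linalg.norm(P-np.roll(P,1,0),axis=1).round(1))
E
```

```text
[[171.3000030517578, 234.89999389648438], [177.60000610351562, 126.19999694824219], [324.8999938964844, 134.8000030517578], [318.6000061035156, 243.39999389648438]]
[[440.7, 352.0, 38.0], [752.6, 327.4, 38.0], [716.1, -96.3, 38.0], [403.8, -67.8, 38.0]] [421.5 312.9 425.2 313.6]
wood [[363.20001220703125, 327.8999938964844], [376.20001220703125, 268.6000061035156], [414.29998779296875, 277.0], [401.29998779296875, 336.29998779296875]] [[154.1, -191.9, 14.0], [324.4, -236.0, 14.0], [296.8, -346.4, 14.0], [126.7, -301.7, 14.0]] [ 225.48684317 -269.00643043   14.        ] [113.2 175.9 113.8 175.9]
wood [[380.3999938964844, 246.60000610351562], [391.5, 201.89999389648438], [420.70001220703125, 209.1999969482422], [409.5, 253.89999389648438]] [[388.2, -250.6, 14.0], [518.0, -288.4, 14.0], [494.1, -373.3, 14.0], [364.3, -335.2, 14.0]] [ 441.13948893 -311.89157589   14.        ] [ 87.9 135.2  88.2 135.2]
```

View pics/c1.png

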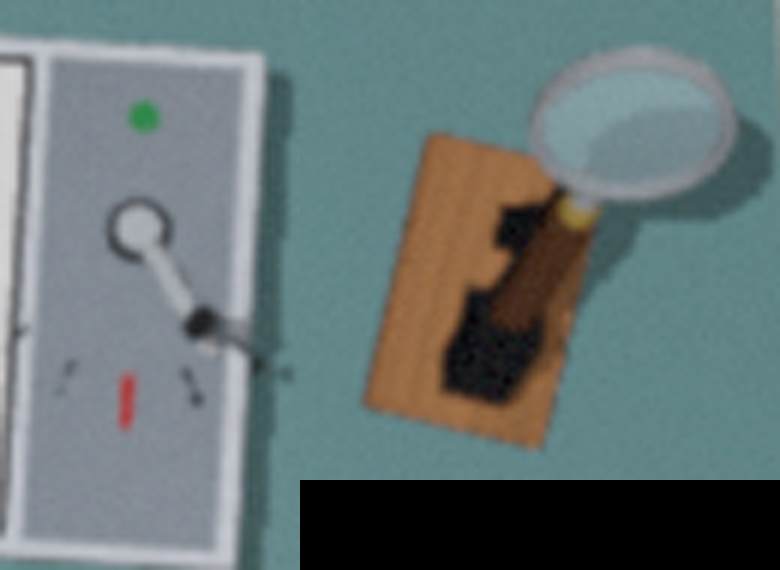

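Confirmed: the smaller brown stand at (401,228) holds the magnifier, with its dark handle and ferrule running up to the lens. The lever is about 37° right of the front (about 1.43 rad). Next I'll compute the light box frame, knob, slide and magnifier geometry.

```bash
python3 - <<'E'
from h import *
s=load('top1.png');im=cv2.cvtColor(s['pixels'],cv2.COLOR_RGB2BGR);hsv=cv2.cvtColor(im,cv2.COLOR_BGR2HSV)
# not-desk mask for box
roi=(slice(115,232),slice(178,336))
m=np.zeros(im.shape[:2],np.uint8);m[roi]=((hsv[roi][...,2]>155)&(hsv[roi][...,1]<45))
m=cv2.morphologyEx(m,cv2.MORPH_OPEN,np.ones((2,2)))
cn=max(cv2.findContours(m,0,2)[0],key=cv2.contourArea)
q=cv2.boxPoints(cv2.minAreaRect(cn));P=np.array([onz(s,*p,38) for p in q])
print(q.round(1).tolist(),P.round(1).tolist(),np.linalg.norm(P-np.roll(P,1,0),axis=1).round(1))
c=P.mean(0);
e=[P[(i+1)%4]-P[i] for i in range(4)]; l=max(e,key=np.linalg.norm); y=l/np.linalg.norm(l); y*=np.sign(y[1]); x=np.array([y[1],-y[0],0])
print('box c',c.round(1),'x',x.round(3))
piv=c+35*x-138*y; print('piv pred',piv.round(1),proj(s,piv),'seen',onz(s,303.2,165.8,48).round(1))
kn=onz(s,280+200/6,128+322/6,75); print('knob',kn.round(1))
for nm,a in(('red',onz(s,280+127/6,128+400/6,38)),('knob',kn)):
    d=a-piv; print(nm,np.degrees(np.arctan2(d@-y,d@-x)).round(1),np.hypot(d@x,d@y).round(1))
for nm,(r0,r1,c0,c1) in dict(big=(165,200,218,255)).items():
    mm=np.zeros_like(m);mm[r0:r1,c0:c1]=hsv[r0:r1,c0:c1,2]<90
    mm=cv2.morphologyEx(mm,cv2.MORPH_CLOSE,np.ones((15,15)))
    cc=max(cv2.findContours(mm,0,2)[0],key=cv2.contourArea);rr=cv2.minAreaRect(cc);print(nm,rr,onz(s,*rr[0],41).round(1))
for n,p in(('a',(207,166)),('b',(265,170))): print(n,onz(s,*p,41).round(1))
u=np.array([.96,-.279,0]);b=np.array([441.1,-311.9,0]);f=b-40*u+[0,0,26];ax=u*.643+np.array([0,0,.766])
print('floor',f)
t=load('scene1.png')
for d in(80,118,175): X=f+d*ax;print(d,X.round(1),proj(s,X).round(1),proj(t,X).round(1))
E
```

```text
[[183.60000610351562, 215.10000610351562], [189.10000610351562, 128.39999389648438], [325.0, 137.0], [319.3999938964844, 223.6999969482422]] [[496.1, 315.7, 38.0], [745.5, 294.4, 38.0], [709.6, -96.2, 38.0], [460.0, -72.1, 38.0]] [389.5 250.3 392.3 250.8]
box c [602.8 110.4  38. ] x [ 0.996 -0.091  0.   ]
piv pred [625.1 -30.2  38. ] [303.01428627 166.8098225 ] seen [626.4 -30.1  48. ]
knob [577.2 -55.   75. ]
red -0.3 80.5
knob 32.6 53.9
big ((235.3846435546875, 182.42308044433594), (22.450286865234375, 22.326250076293945), 7.125016689300537) [585.2 165.1  41. ]
a [634.7 245.1  41. ]
b [618.5  79.3  41. ]
floor [ 402.7  -300.74   26.  ]
80 [ 452.1 -315.1   87.3] [409.6 223.8] [122.4 214.8]
118 [ 475.5 -321.9  116.4] [415.4 214.8] [115.  212.7]
175 [ 510.7 -332.1  160. ] [424.5 200.5] [102.9 209.1]
```

jog_arm([
  [[0, 54.7, -35.9, 0, 0.33], [0, 54.7, -35.9, 0, 0.33], [0, 54.7, -35.9, 0, 0.33], [0, 54.7, -35.9, 0, 0.33], [0, 54.7, -35.9, 0, 0.33], [0, 54.7, -35.9, 0, 0.33], [0, 54.7, -35.9, 0, 0.33], [0, 54.7, -35.9, 0, 0.33], [0, 54.7, -35.9, 0, 0.33], [0, 54.7, -35.9, 0, 0.33], [0, 54.7, -35.9, 0, 0.33], [0, 54.7, -35.9, 4, 0.33], [0, 54.7, -35.9, 10, 0.33], [0, 54.7, -35.9, 11, 0.33], [0, 54.7, -35.9, 11, 0.33], [0, 54.7, -35.9, 11, 0.33]],
], newtons=25)

```text
time: 2.1
ee_pos: [578.4, -55.7, 123.8]
orientation: [[0.996, -0.089, 0.004], [-0.089, -0.996, -0.001], [0.004, 0.001, -1.0]]
force: [0.7, 0.1, 0.6]
opening: 42.4
```

```bash
python3 - <<'E'
from h import *
s=snap('wrist','w1.png');st=r.read_state();print(st['ee_pos'].round(1),st['orientation'].round(3).tolist(),st['opening'],st['time'],st['force'].round(1))
print(proj(s,[577,-55,78]),proj(s,[625,-30,48]))
E
```

```text
[578.4 -55.7 123.8] [[0.996, -0.089, 0.004], [-0.089, -0.996, -0.001], [0.004, 0.001, -1.0]] 42.70507255503574 2.15 [-0.7 -0.3  0.6]
[281.09091342 245.21986724] [236.83114815 163.13171519]
```

View pics/w1.png

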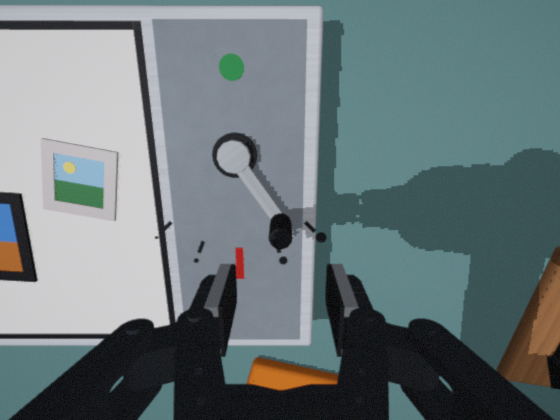

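The wrist picture shows the knob at (281,238), midway between the fingers, within about 3 mm of the prediction. Descending and closing.

jog_arm([
  [[0, 0.3, 0, 3.5, 0], [0, 0.3, 0, 7, 0], [0, 0.3, 0, 7, 0], [0, 0.3, 0, 7, 0], [-1, 0.3, 0, 7, 0], [-1, 0.3, 0, 7, 0], [-1, 0.3, 0, 7, 0], [-1, 0.3, 0, 7, 0], [-1, 0.3, 0, 7, 0], [-1, 0.3, 0, 7, 0]],
])

```text
time: 3.4
ee_pos: [580.9, -55.6, 53.0]
orientation: [[0.996, -0.089, 0.003], [-0.089, -0.996, -0.001], [0.003, 0.001, -1.0]]
force: [-1.0, 0.5, 7.1]
opening: 14.2
```

jog_arm([
  [[-1, -0.15, -0.3, -0.1, 0], [-1, -0.35, -0.65, -0.1, 0], [-1, -0.5, -0.95, -0.1, 0], [-1, -0.65, -1.4, -0.1, 0], [-1, -0.8, -1.95, -0.1, 0], [-1, -0.85, -2.5, -0.1, 0], [-1, -0.9, -3.0, -0.1, 0], [-1, -0.9, -3.0, -0.1, 0], [-1, -0.9, -3.0, -0.1, 0], [0, -0.9, -3.0, -0.1, 0], [0, -0.9, -3.0, -0.1, 0], [0, -0.9, -3.0, -0.1, 0], [0, -0.9, -3.0, -4, 0], [0, -0.9, -3.0, -8, 0], [0, -0.9, -3.0, -12, 0], [0, -0.9, -3.0, -12, 0]],
])

```text
time: 5.4
ee_pos: [575.8, -25.0, 175.0]
orientation: [[0.996, -0.089, 0.007], [-0.089, -0.996, -0.002], [0.007, 0.001, -1.0]]
force: [0.9, 0.5, -0.8]
opening: 42.8
```

```bash
python3 - <<'E'
from h import *
s=snap('wrist','w2.png');snap('top','top2.png');st=r.read_state();print(st['ee_pos'].round(1),st['opening'],st['time'],st['force'].round(1))
E
```

```text
[573.4 -24.5 171.3] 43.20015209134844 5.5 [-0.3  0.1 -0.3]
```

View pics/w2.png

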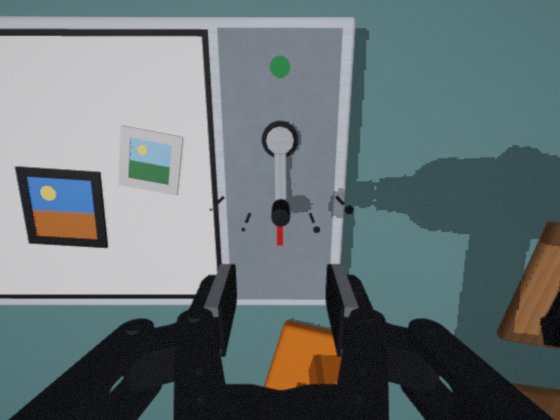

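The lever at x≈280 is in line with the red mark at (280,235), and it's released. Moving above the magnifier handle.

jog_arm([
  [[0, 0, 0, -6, 0], [0, -9.35, 30.3, -6, 0.194], [0, -9.35, 30.3, -6, 0.194], [0, -9.35, 30.3, -6, 0.194], [0, -9.35, 30.3, -6, 0.194], [0, -9.35, 30.3, -6, 0.194], [0, -9.35, 30.3, -6, 0.194], [0, -9.35, 30.3, -6, 0.194], [0, -9.35, 30.3, -1, 0.194], [0, -9.35, 30.3, 0, 0.194], [0, -9.35, 30.3, 0, 0.194], [0, -9.35, 30.3, 0, 0.194]],
])

```text
time: 7.0
ee_pos: [454.5, -318.2, 172.9]
orientation: [[0.96, -0.278, 0.002], [-0.278, -0.96, -0.002], [0.002, 0.001, -1.0]]
force: [-0.0, 0.3, 0.5]
opening: 42.8
```

```bash
python3 - <<'E'
from h import *
s=snap('wrist','w3.png');st=r.read_state();print(st['ee_pos'].round(1),st['orientation'].round(3).tolist(),st['time'])
u=np.array([.96,-.279,0]);f=np.array([402.7,-303,26]);ax=u*.643+np.array([0,0,.766])
for d in(82,118,175): print(d,(f+d*ax).round(1),proj(s,f+d*ax).round(1))
E
```

```text
[ 454.4 -318.4  173. ] [[0.96, -0.279, 0.002], [-0.279, -0.96, -0.002], [0.002, 0.001, -1.0]] 7.05
82 [ 453.3 -317.7   88.8] [282.  222.8]
118 [ 475.5 -324.2  116.4] [282.2 203.4]
175 [ 510.7 -334.4  160. ] [282.9 155.5]
```

View pics/w3.png

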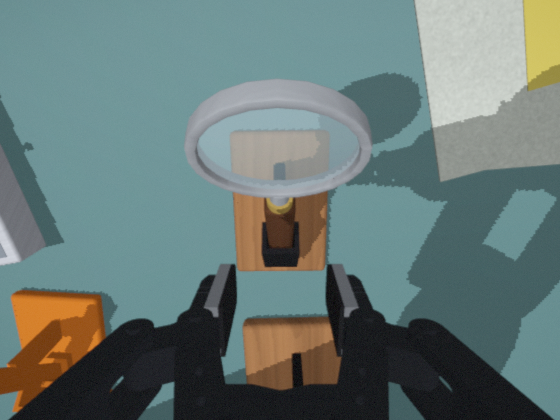

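The lens ring is at about (278,140) and the ferrule at (280,205). The handle lies centred between the fingers as predicted. Descending and gripping.

jog_arm([
  [[0, 0, 0, 5, 0], [0, 0, 0, 8.5, 0], [0, 0, 0, 9.4, 0], [0, 0, 0, 9.4, 0], [0, 0, 0, 9.4, 0], [-1, 0, 0, 9.4, 0], [-1, 0, 0, 9.4, 0], [-1, 0, 0, 9.4, 0], [-1, 0, 0, 9.4, 0], [-1, 0, 0, 9.4, 0], [-1, 0, 0, 9.4, 0]],
], newtons=50)

```text
time: 8.43
ee_pos: [454.0, -318.7, 78.8]
orientation: [[0.96, -0.279, 0.002], [-0.279, -0.96, -0.002], [0.002, 0.001, -1.0]]
force: [-1.4, 0.9, 6.7]
opening: 19.7
```

jog_arm([
  [[-1, 0.65, 0, -0.77, 0], [-1, 1.3, 0, -1.53, 0], [-1, 1.95, 0, -2.3, 0], [-1, 2.6, 0, -3.06, 0], [-1, 3.2, 0, -3.83, 0], [-1, 3.85, 0, -4.6, 0], [-1, 4.5, 0, -5.36, 0], [-1, 5.15, 0, -6.13, 0], [-1, 5.8, 0, -6.9, 0], [-1, 5.8, 0, -10, 0], [-1, 5.8, 0, -14, 0], [-1, 5.8, 0, -14, 0], [-1, 5.8, 0, -14, 0]],
])

```text
time: 10.05
ee_pos: [509.6, -334.4, 217.1]
orientation: [[0.96, -0.279, 0.001], [-0.279, -0.96, -0.0], [0.001, 0.0, -1.0]]
force: [0.1, 0.1, -1.7]
opening: 19.0
```

```bash
python3 - <<'E'
from h import *
a=snap('scene','s4.png');b=snap('wrist','w4.png');st=r.read_state();print(st['ee_pos'].round(1),st['time'],st['force'].round(1),st['opening'])
c=np.zeros((420,800,3),np.uint8)
p=proj(a,st['ee_pos']).astype(int);print(p)
w=cv2.resize(a['pixels'][p[1]-80:p[1]+80,max(p[0]-100,0):max(p[0]-100,0)+200],(500,400),interpolation=cv2.INTER_CUBIC)
c[:400,:500]=w;c[:225,500:]=cv2.resize(b['pixels'],(300,225))
cv2.imwrite('pics/c4.png',c[...,::-1])
E
```

```text
[ 508.8 -333.9  215.9] 10.15 [-0.2  0.4 -1. ] 18.914055547683173
[ 95 189]
```

View pics/c4.png

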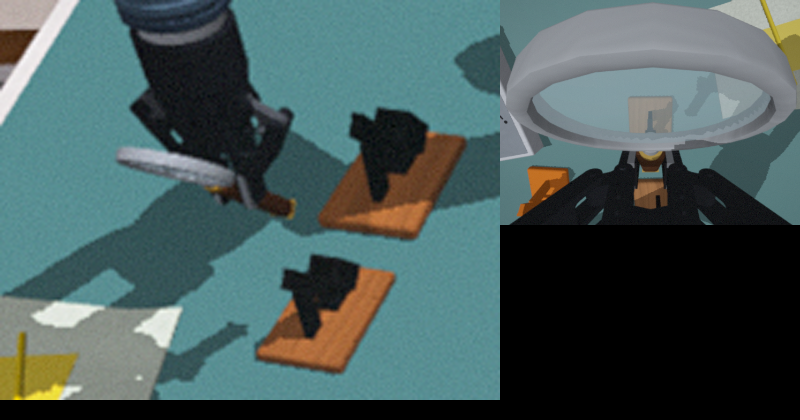

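Scene crop: the magnifier is gripped by the handle, out of the stand (now empty), and still tilted about 50°. The tool always points down, so I'll level the lens by pressing the handle's foot on the light box's front strip, clear of the slides, so that it pivots between the pads. First, transit with a turn so that the lens points towards the robot.

jog_arm([
  [[-1, -8.6, -28.1, 0, -1.7], [-1, -8.6, -28.1, 0, -1.7], [-1, -8.6, -28.1, 0, -1.7], [-1, -8.6, -28.1, 0, -1.7], [-1, -8.6, -28.1, 0, -1.7], [-1, -8.6, -28.1, 0, -1.7], [-1, -8.6, -28.1, 0, -1.7], [-1, -8.6, -28.1, 0, -1.7], [-1, -8.6, -28.1, 0, -1.7], [-1, -8.6, -28.1, 0, -1.7], [-1, -8.6, -28.1, 0, -1.7], [-1, -8.6, -28.1, 0, -1.7], [-1, -8.6, -28.1, 0, -1.7]],
])

```text
time: 11.78
ee_pos: [505.0, -40.5, 217.3]
orientation: [[0.154, 0.988, -0.0], [0.988, -0.154, 0.0], [0.0, -0.0, -1.0]]
force: [0.1, -0.1, -0.7]
opening: 19.4
```

jog_arm([
  [[-1, 28.65, -4.6, 0, -1.635], [-1, 28.65, -4.6, 0, -1.635], [-1, 28.65, -4.6, 0, -1.635], [-1, 28.65, -4.6, 0, -1.635], [-1, 28.65, -4.6, 0, -1.635], [-1, 28.65, -4.6, 0, -1.635], [-1, 28.65, -4.6, 0, -1.635], [-1, 28.65, -4.6, 0, -1.635], [-1, 28.65, -4.6, 0, -1.635], [-1, 28.65, -4.6, 0, -1.635], [-1, 28.65, -4.6, 4, -1.635], [-1, 28.65, -4.6, 7.5, -1.635], [-1, 28.65, -4.6, 7.5, -1.635], [-1, 28.65, -4.6, 7.5, -1.635]],
])

```text
time: 13.52
ee_pos: [504.4, 249.9, 143.6]
orientation: [[-0.996, 0.091, 0.002], [0.091, 0.996, 0.0], [-0.002, 0.001, -1.0]]
force: [0.7, -0.6, -0.8]
opening: 19.2
```

```bash
python3 - <<'E'
from h import *
a=snap('scene','s5.png');b=snap('top','t5.png');st=r.read_state();print(st['ee_pos'].round(1),st['orientation'].round(3).tolist(),st['time'],st['force'].round(1),st['opening'])
p=proj(a,st['ee_pos']).astype(int);q=proj(b,st['ee_pos']).astype(int);print(p,q)
c=np.zeros((400,800,3),np.uint8)
c[:,:400]=cv2.resize(a['pixels'][p[1]-80:p[1]+80,p[0]-80:p[0]+80],(400,400),interpolation=cv2.INTER_CUBIC)
c[:,400:]=cv2.resize(b['pixels'][q[1]-80:q[1]+80,q[0]-80:q[0]+80],(400,400),interpolation=cv2.INTER_CUBIC)
cv2.imwrite('pics/c5.png',c[...,::-1])
E
```

```text
[504.8 250.  144.2] [[-0.996, 0.091, 0.003], [0.091, 0.996, 0.001], [-0.003, 0.001, -1.0]] 13.625 [-0.   0.8 -0.2] 19.048114853096337
[358 202] [199 209]
```

View pics/c5.png

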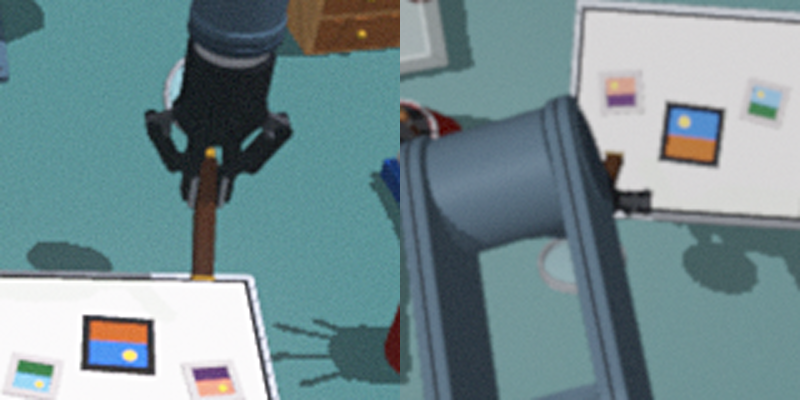

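Both views agree: the foot hangs down over the empty front-left strip of the panel, clear of the slides, and the lens points towards the robot. Lowering in an arc with a light grip, first half now.

jog_arm([
  [[-1, 0, 0, 2.5, 0], [-1, 0, 0, 4.4, 0], [-1, 0, 0, 4.9, 0], [-1, 0.6, 0, 5.35, 0], [-1, 1.1, 0, 5.8, 0], [-1, 1.6, 0, 6.35, 0], [-1, 2.05, 0, 6.9, 0], [-1, 2.4, 0, 7.5, 0], [-1, 2.8, 0, 8.15, 0], [-1, 2.8, 0, 8.15, 0]],
], newtons=25)

```text
time: 14.88
ee_pos: [476.5, 252.7, 62.7]
orientation: [[-0.996, 0.09, 0.003], [0.09, 0.996, 0.001], [-0.002, 0.001, -1.0]]
force: [-3.7, -0.1, 6.3]
opening: 19.3
```

jog_arm([
  [[-1, 0.3, 0, 0.7, 0], [-1, 0.5, 0, 1.35, 0], [-1, 0.7, 0, 2.05, 0], [-1, 0.8, 0, 2.5, 0], [-1, 0.8, 0, 2.85, 0], [-1, 0.8, 0, 2.85, 0]],
])

```text
time: 15.62
ee_pos: [467.7, 253.0, 32.0]
orientation: [[-0.996, 0.09, -0.0], [0.09, 0.996, -0.0], [0.0, -0.0, -1.0]]
force: [-0.7, 2.1, 2.4]
opening: 18.8
```

```bash
python3 - <<'E'
from h import *
a=snap('scene','s6.png');b=snap('top','t6.png');st=r.read_state();print(st['ee_pos'].round(1),st['time'],st['force'].round(1),st['opening'])
p=proj(a,st['ee_pos']).astype(int);q=proj(b,st['ee_pos']).astype(int);print(p,q)
c=np.zeros((400,800,3),np.uint8)
c[:,:400]=cv2.resize(a['pixels'][p[1]-80:p[1]+80,p[0]-80:p[0]+80],(400,400),interpolation=cv2.INTER_CUBIC)
c[:,400:]=cv2.resize(b['pixels'][q[1]-80:q[1]+80,q[0]-80:q[0]+80],(400,400),interpolation=cv2.INTER_CUBIC)
cv2.imwrite('pics/c6.png',c[...,::-1])
E
```

```text
[467.7 253.   32.2] 15.725 [-0.2  1.6  1.4] 19.191058741425017
[351 225] [206 224]
```

View pics/c6.png

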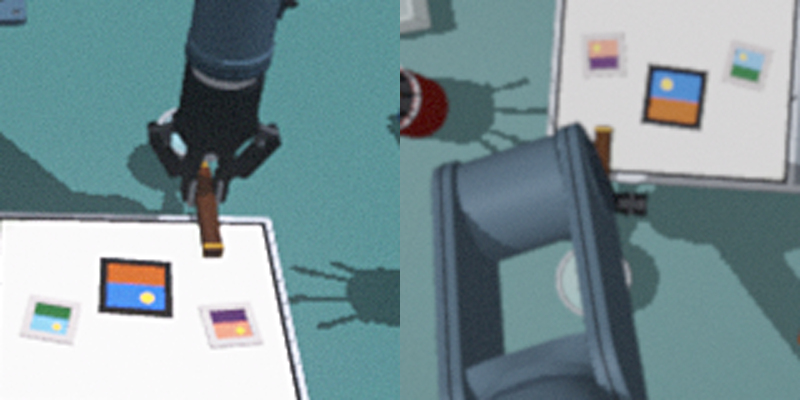

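The handle now lies about flat on the front strip and the slides are untouched. Firming the grip, lifting, and moving over the slide.

jog_arm([
  [[-1, 0, 0, 0, 0], [-1, 0, 0, 0, 0], [-1, 0, 0, -2, 0], [-1, 0, 0, -5, 0], [-1, 0, 0, -8.5, 0], [-1, -4, -1.5, -8.5, 0], [-1, -8, -3, -8.5, 0], [-1, -12, -4.4, -8.5, 0], [-1, -16, -5.8, -8.5, 0], [-1, -20, -7.1, -8.5, 0], [-1, -21.8, -7.7, -8.5, 0], [-1, -21.8, -7.7, -8.5, 0], [-1, -21.8, -7.7, -8.5, 0], [-1, -21.8, -7.7, -8.5, 0]],
], newtons=70)

```text
time: 17.48
ee_pos: [676.8, 157.3, 117.2]
orientation: [[-0.996, 0.089, -0.001], [0.089, 0.996, 0.0], [0.001, -0.0, -1.0]]
force: [-0.4, -0.1, -1.4]
opening: 18.7
```

```bash
python3 - <<'E'
from h import *
a=snap('scene','s7.png');b=snap('top','t7.png');st=r.read_state();print(st['ee_pos'].round(1),st['time'],st['force'].round(1),st['opening'])
for nm,X in(('lens',[585,165,128]),('foot',[759,149,128])): print(nm,proj(a,X).round(1),proj(b,X).round(1))
p=proj(a,[660,157,128]).astype(int);q=proj(b,[660,157,128]).astype(int);o=[(p-64).tolist(),(q-64).tolist()];print(o)
c=np.zeros((400,800,3),np.uint8)
for i,(s,(x,y)) in enumerate(zip((a,b),o)): c[:,400*i:400*i+400]=cv2.resize(s['pixels'][y:y+128,x:x+128],(400,400),interpolation=cv2.INTER_CUBIC)
cv2.imwrite('pics/c7.png',c[...,::-1])
E
```

```text
[677.2 157.3 117.6] 17.575 [-0.8 -0.4 -1.5] 18.63415147862548
lens [328.1 233.2] [232.2 178.8]
foot [334.1 296.9] [236.5 113.6]
[[265, 194], [170, 86]]
```

View pics/c7.png

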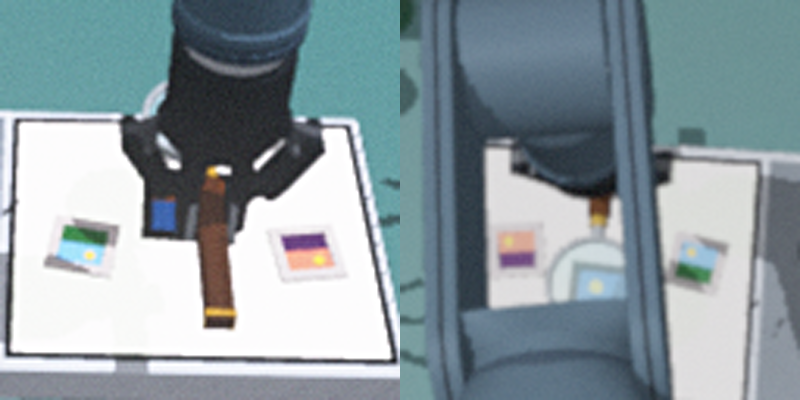

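The lens hangs over the black slide and the handle looks near level. A wrist view of the lens will check tilt and centring.

```bash
python3 - <<'E'
from h import *
a=load('s7.png');b=load('t7.png');w=snap('wrist','w7.png');st=r.read_state()
cam=-w['R'].T@w['t'];print('cam',cam.round(1))
F,e=tri(a,(332.8,249.4),b,(233,155.8));print('ferrule',F.round(1),e)
x=st['orientation'][:,0];T=st['ee_pos']
for th in(-15,-8,0,8,15):
    d=x*np.cos(np.radians(th))+np.array([0,0,np.sin(np.radians(th))]);g=T+[0,0,12]
    ft,fe,L=g-82*d,g+39*d,g+93*d
    n=np.cross(d,[-x[1],x[0],0]);yy=np.array([-x[1],x[0],0])
    ring=[proj(w,L+42*(np.cos(k)*d+np.sin(k)*yy)) for k in np.linspace(0,2*np.pi,24,endpoint=False)]
    R=np.array(ring);print(th,'foot',proj(a,ft).round(1),'fer',proj(a,fe).round(1),proj(b,fe).round(1),'wrist ring u',R[:,0].min().round(),R[:,0].max().round(),'v',R[:,1].min().round(),R[:,1].max().round())
print('slide ctr in wrist',proj(w,[585.2,165.1,41]).round(1))
im=w['pixels'][...,::-1].copy();cv2.imwrite('pics/w7b.png',im)
E
```

```text
cam [596.7 165.3 260.4]
ferrule [644.5 162.3 139.2] 4.45600258219599
-15 foot [335.7 288.4] fer [329.7 254.1] [233.6 158.7] wrist ring u 181.0 376.0 v -24.0 175.0
-8 foot [335.3 292.4] fer [329.9 252.3] [233.4 158.8] wrist ring u 173.0 384.0 v -50.0 175.0
0 foot [334.7 296.3] fer [330.1 250.4] [233.2 158.6] wrist ring u 162.0 395.0 v -79.0 178.0
8 foot [334.1 299.6] fer [330.4 248.8] [233.  158.1] wrist ring u 147.0 409.0 v -109.0 184.0
15 foot [333.5 301.7] fer [330.6 247.7] [232.8 157.4] wrist ring u 131.0 424.0 v -133.0 191.0
slide ctr in wrist [278.7  79.1]
```

View pics/w7b.png

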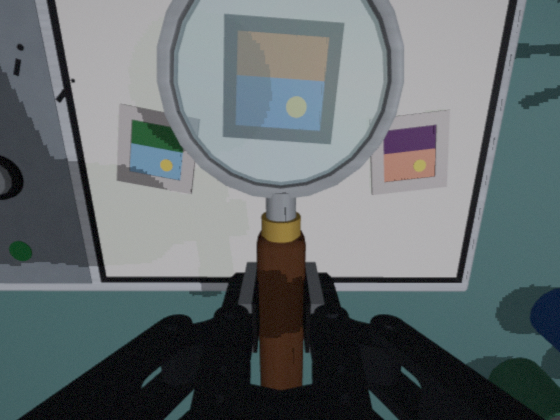

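The ring spans u 158–404, bottom at v≈197. Its width puts the lens centre at z≈132 mm with a tilt of about 2°. The slide centre is at (282,79), as predicted. The lens sits about 5–6 mm too close to the grip, so I'll shift it 5 mm and settle.

jog_arm([
  [[-1, 0.25, 0, 0, 0], [-1, 0.5, 0, 0, 0], [-1, 0.5, 0, 0, 0], [-1, 0.5, 0, 0, 0], [-1, 0.5, 0, 0, 0], [-1, 0.5, 0, 0, 0], [-1, 0.5, 0, 0, 0], [-1, 0.5, 0, 0, 0]],
])

```text
time: 18.62
ee_pos: [672.9, 157.2, 117.3]
orientation: [[-0.996, 0.09, -0.0], [0.09, 0.996, 0.0], [0.0, 0.0, -1.0]]
force: [-0.9, -0.2, -0.6]
opening: 18.9
```

```bash
python3 - <<'E'
from h import *
w=snap('wrist','w8.png');st=r.read_state();print(st['ee_pos'].round(1),st['time'],st['opening'],st['force'].round(1),abs(st['joint_velocities']).max())
o=load('w7.png')['pixels'];n=w['pixels']  # ring outer edge on a row, before/after: slip check
for p in(o,n): print(p[70,140:180].mean(1).astype(int).tolist())
s=snap('scene')['pixels'];s0=load('s7.png')['pixels'];d=np.abs(s.astype(int)-s0).mean(2);print('lever/knob area diff',d[240:285,215:262].mean())
r.job_done()
E
```

```text
[672.9 157.1 117.3] 18.675 18.594720773494803 [-0.5 -0.4 -1.2] 0.12361681088843994
[171, 170, 169, 171, 169, 170, 170, 171, 170, 170, 170, 169, 171, 171, 170, 167, 156, 138, 131, 131, 133, 133, 136, 138, 138, 137, 140, 143, 143, 125, 97, 88, 82, 93, 121, 123, 121, 125, 154, 165]
[170, 169, 169, 169, 169, 170, 167, 169, 170, 169, 170, 168, 169, 170, 170, 168, 154, 136, 131, 131, 131, 134, 136, 136, 139, 136, 139, 142, 141, 122, 98, 87, 85, 96, 118, 123, 121, 125, 155, 166]
lever/knob area diff 4.44602048857368
the job is handed in; nothing more can be done
```

I set the dimmer lever to the red mark and let go. I then drew the magnifier out of the smaller brown stand by its handle and handed the job in with it held over the black slide. It finished at about 18.7 s of the 58 s allowed; no verdict is reported.

The tool always points down, so I levelled the lens by pressing the handle's foot on an empty strip of the light box. That pivoted the handle between the fingers.

**Last checks**
- **Lever:** lined up with the red mark in a wrist picture taken just after I let go. I did not measure it again at the end. My closing scene comparison only covered the last small move and showed little change.
- **Lens position:** about 94 mm above the slide by estimate. It was 5–6 mm off centre, so I shifted it 5 mm.
- **Grip:** finger opening 18.6 mm with the arm at rest. The lens ring did not move in the wrist view after that shift, so there was no slip.
- **Slides:** they looked undisturbed in the later pictures, but I did not measure them again. I did not measure the bottle or the pot either.

**Where estimates disagreed**
- **Lens tilt:** ring width suggests about +2° and the foot's position about -5°, both inside the 10° limit.
- **Lens height:** the two-view fix on the handle's ferrule missed by 4.5 mm and came out about 7 mm higher than the ring estimate. Either height is within the allowed range.

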